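# Set the stop of a tube-labelling jig and tighten its thumbscrew

## Robot

A 6-joint arm with a two-finger parallel gripper is mounted at the origin on a cart in front of the work surface, level with it; the furniture and walls round the work are solid. World frame = base frame: x ahead of the robot, y to its left, z up, the work surface at z = 0. Lengths are in mm, angles in rad, forces in N, time in s.
With the tool pointing down it reaches from about 300 to 775 mm from the base axis. Payload 14.6 kg.
Tool frame: the origin (TCP) lies on the centre line of the jaws, within the pads' length; the fingertips stand 19 mm ahead of it and the grasp point (between the pads) is the TCP (bot.tip_reach is the distance from the TCP to the fingertips, in mm); z points along the fingers, y is the line along which they close (so a half turn about z gives the same grasp; the last joint's range is limited). The gripper opens to 85 mm and grips with 20 to 120 N. Pads are 22 mm wide; open, the fingers measure 114 mm over their backs; the gripper's body (76 mm by 85 mm) begins 54 mm behind the grasp point. The pads swing forward as they close: fully open they stand 13 mm farther back than shut.
Start: joints at [1.171, 0.3, 1.521, -0, 1.321, -0.067], TCP at [179.677, 519.813, 250.281] pointing down, gripper open.
Joint ranges: [-3.03, 3.03], [-0.79, 2.21], [0.23, 2.52], [-1.04, 4.18], [0, 3.07], [-2.55, 2.55]. Speed limits (rad/s): [2.22, 2.22, 2.57, 3.14, 3.14, 3.14].

## Interface

Orientations are given as a unit quaternion [w, x, y, z].
In Python, from rig import bot gives the robot as it stands. Calls block until the motion is done:
- bot.move_to(position, orientation): joint-space move of the TCP to a pose.
- bot.servo_line(position, attitude=None, speed=150, until_force=None): straight line of the TCP; attitude=None keeps the orientation; speed is the mean speed in mm/s. With until_force (N) it stops when the force on the tool has changed by that much, and returns True; else False.
- bot.move_joints(angles): joint-space move.
- bot.move_gripper(opening, grip_force=None): finger opening in mm; grip_force is the grip in N (None keeps the last); returns when the fingers have stopped.
- bot.dwell(seconds).
- bot.ik(position, orientation): joint angles nearest the present ones, or None.
- bot.read_state(): the state.
- bot.read_camera(name): name is "side" or "top"; returns a dict with "image" (384x512x3 uint8, blue, green, red), "depth" (384x512 float32, mm along the optical axis (not along the pixel's ray), 0 where there is no reading), "fovy" (degrees; the focal length in pixels is half the picture's height over the tangent of half this angle, whatever the lens; pixels are square), "cx", "cy" (the principal point, pixels), "k1" (the pictures are not rectified: a ray, as slopes to the right and down, at radius r is drawn at 1 + k1 r^2 times it, then the intrinsics apply), "eye" and "attitude" of the camera in the world. Camera axes: x right, y down, z forward; pixel columns grow to the right and rows downward; lengths in mm; the calibration is good to about 2 mm. A picture is of the moment at which its call begins.
A pose or a line that the arm cannot do raises bot.MotionError and nothing moves.
- bot.finish_job(): hands the job in; it is judged then, once.
The state is a dict: "clock": time; "joint_positions": joint angles; "qvel": joint speeds; "effort": joint torques, N m; "ee_pos": TCP position; "tool_rot": TCP orientation; "ft_force": force on the tool from outside, world axes, zero at the start; "moment": the same for the moment, N m; "grip_width": finger opening in mm; "grip_force": force on a finger pad.
Only numpy, scipy, OpenCV 4.12 (cv2) and the standard library are available. Lean on these libraries where they do the work, as an engineer would, in place of code of your own. Each camera call takes 0.05 s, during which the arm holds its last target. There are 200 camera calls.

## Task

Set up the labelling jig for the cream tube that lies in its saddles: with the fingertips push the sliding stop along the bar until the tube sits snug between the stop and the fixed end plate, then tighten the stop's thumbscrew fully home, clockwise from above, by stroking its wings round with a fingertip as often as it takes. Do it by touch alone: take neither the screw, the stop nor the tube between the fingers, and leave the tube lying in its saddles and the goods around the jig where they are.

Things in the scene. Friction and masses are not known exactly. Their poses are not given: they have to be found in the camera images.
- jig: Labelling jig, fixed to the table: flat aluminium bar 340 mm long, 60 mm wide, top face 14 mm above the table. Origin: under the bar's middle, on the table. y along the bar from the sliding stop (-y end) to the fixed steel end plate (+y end), x across it, z up. Two black V saddles at y = 30 and 105 mm carry the tube; they are 55 mm wide.
- jig_end (a point): Middle of the inner face of the fixed end plate, on the tube's axis, 44 mm above the table, at y = 138 mm of jig; same axes as jig. The plate is 56 mm wide, its top 72 mm above the table.
- stop (a joint): Sliding stop's position along the bar, m: 0 = rearmost (its face 223 mm from the end plate), growing towards the end plate; 0.073 when the 150 mm tube just fills the space; range 0 to 0.080. Starts at 0 to 0.035. Slides with about 4 N friction while the screw is loose, stays where left, is clamped to the bar by the tightened screw.
- stop_foot (a point): Point of the sliding stop under its face (towards the tube), on the bar's centre line, at the bar's top (14 mm above the table); axes as jig. The stop is a black rider, 74 mm wide, top 30 mm above the table, reaching from the face to 72 mm behind it (-y). Its steel face plate is 56 mm wide, 7 mm thick, top 66 mm above the table, gussets to 12 mm behind the face.
- stop_rear (a point): Middle of the stop's flat rear end face, 72 mm behind its front face, 22 mm above the table: the place to push towards +y. The face is 74 mm wide and, over the bar, reaches from 15 to 30 mm above the table. Axes as jig.
- thumbscrew (a joint): Angle of the steel thumbscrew, rad, growing as it turns clockwise seen from above (tightening): starts at 0 to 1.4, fully home at 6.6 (hard stop, collar on the brass bush). At 0 the wings lie along x of jig. Turns easily (0.028 Nm, 1 to 2 N at the wings), stays where left, sinks 4 mm a turn; from about 4.3 its tip bites on the bar and it turns harder, to about 0.05 Nm.
- screw_hub (a point): On the vertical axis of the thumbscrew, 46 mm behind the stop's face, 52 (home) to 56 mm above the table; turns with it: x along the wings, y across, z up. Two opposite wings, 5.5 mm thick, from the hub (radius 9 mm) to 31 mm from the axis; 20 mm out they span 7 mm below to 8 mm above this point, outer tops 11.5 mm above. A brass bush (radius 12.5, top 36 mm above the table) is under it.
- tube_mid (a point): Middle of the loose cream tube on its axis: round white bottle with brown cap, 150 mm long, 39 mm diameter, 0.17 kg. It lies in the saddles along y of jig, its ends 75 mm either side of this point, and slides lengthwise when pushed. At the start 3 to 28 mm are free between it and the end plate.
- spare_tube: A second cream tube, 150 x 39 mm, lying on the table on the robot's side of the jig. Bystander; origin at the middle of its underside.
- pump_bottle: White lotion bottle with a black pump, diameter 70, 200 mm high, standing beyond the jig. Bystander; origin under its base.
- soap_bottle: Clear blue soap bottle with a pump, 57 x 71 x 195 mm, standing beyond the jig to the right. Bystander; origin under its base.
- flat_bottle: White flat bottle with a screw cap, 50 x 86 x 216 mm, standing left of the jig. Bystander; origin under its base.
- lotion_left: White lotion bottle with a black pump, diameter 70, 200 mm high, standing left of the jig, nearer the robot. Bystander; origin under its base.
- marker: White and green marker, 17 x 135 x 16 mm, lying to the right of the jig. Bystander; origin at the middle of its underside.

How it is judged:
By the outcome, as a careful person would: the job done as asked, in the order asked, and still so for the second after the job is handed in, with the robot touching nothing.
It also fails if it takes over 54 s, if anything falls off the work surface, if the arm or the gripper's body presses on something with over 40 N, if the wrist force passes 120 N, or if a joint passes its speed limit or range.

## Working session

There is one attempt and no reset: what is moved stays moved. The work goes in short steps, each a Python script; the robot and the scene stay as the last script left them, time stands still between calls to the robot, and variables do not carry over. Pictures are saved under pics/ and viewed, at most 10 in all, crops included, and the job is handed in when it is done.

```bash
ls; mkdir -p pics; cat > h.py <<'E'
import numpy as np, cv2
from rig import bot
from scipy.spatial.transform import Rotation as R
def rot(q): return R.from_quat([q[1],q[2],q[3],q[0]]).as_matrix()
def cam(name,png=None):
    c=bot.read_camera(name)
    if png: cv2.imwrite('pics/'+png,c['image'])
    return c
def rays(c,uv):
    uv=np.atleast_2d(np.array(uv,float)); h=c['image'].shape[0]
    f=h/2/np.tan(np.radians(c['fovy'])/2)
    K=np.array([[f,0,c['cx']],[0,f,c['cy']],[0,0,1.]])
    p=cv2.undistortPoints(uv[:,None],K,np.array([c['k1'],0,0,0.]))[:,0]
    return np.c_[p,np.ones(len(p))]
def onplane(c,uv,z):
    d=rays(c,uv)@rot(c['attitude']).T; e=np.array(c['eye'])
    return e+d*((z-e[2])/d[:,2])[:,None]
def cloud(c):
    h,w=c['depth'].shape; v,u=np.mgrid[:h,:w]
    r=rays(c,np.c_[u.ravel(),v.ravel()])*c['depth'].reshape(-1,1)
    P=r@rot(c['attitude']).T+np.array(c['eye']); P[c['depth'].ravel()==0]=np.nan
    return P.reshape(h,w,3)
E
python3 - <<'E'
from h import *
for n in('top','side'):
    c=cam(n,n+'0.png'); print(n,c['fovy'],c['cx'],c['cy'],c['k1'],c['eye'],c['attitude'])
s=bot.read_state();print(s)
E
```

```text
pics
top 50.66739600519893 253.57748861523982 193.21989196015218 -0.08583830754847027 [ 304.11181164   67.47358197 1265.98293563] [ 0.06884951 -0.67814441  0.72764763 -0.0768689 ]
side 46.830275016655094 254.02909375400506 184.05836819751377 -0.1145700383380559 [ 577.16145046 -873.66441948  894.26996077] [-0.41439556  0.91000728  0.01082068 -0.00678189]
{'clock': 0.1, 'joint_positions': array([ 1.17140535e+00,  3.00405435e-01,  1.52151732e+00,  3.76170125e-05,
        1.32070112e+00, -6.65838570e-02]), 'qvel': array([ 2.24886040e-03, -2.75251563e-03, -2.99628973e-04,  3.08823445e-04,
        7.16773058e-04, -9.16159595e-05]), 'effort': array([ 2.51683232e-03, -5.44371593e+01, -3.62371230e+01,  4.12694033e-05,
        2.93249352e-03, -4.28069015e-06]), 'ee_pos': array([179.59653419, 519.6511483 , 249.78429687]), 'tool_rot': array([-1.36775336e-04,  1.65641245e-01,  9.86185942e-01, -4.97471588e-04]), 'ft_force': array([ 0.5150296 ,  0.2547701 , -0.50207558]), 'moment': array([ 0.02102534,  0.00828211, -0.03519357]), 'grip_force': 0.0, 'grip_width': 85.25237870155928}
```

View pics/top0.png

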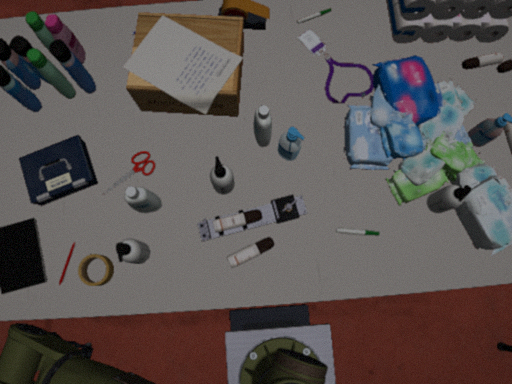

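View pics/side0.png

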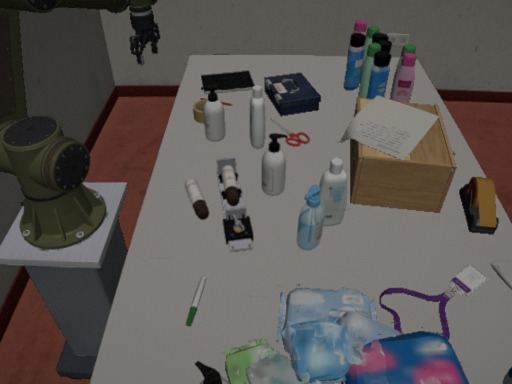

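The top view shows the jig from (200,232) to (305,203), with the black stop at about (288,208), the tube at about (238,221) and the end plate at about (206,228). In the side view the stop is at about (238,232). I'll crop and enlarge both.

```bash
python3 - <<'E'
from h import *
a=cv2.imread('pics/top0.png')[185:255,190:320]; b=cv2.imread('pics/side0.png')[150:260,180:300]
a=cv2.resize(a,None,fx=6,fy=6,interpolation=cv2.INTER_CUBIC)
b=cv2.resize(b,None,fx=5,fy=5,interpolation=cv2.INTER_CUBIC)
cv2.imwrite('pics/tc.png',a);cv2.imwrite('pics/sc.png',b)
c=cam('top');P=cloud(c)
for uv in [(205,230),(280,200),(300,206),(288,208),(240,222),(255,240),(330,250)]: print(uv,P[uv[1],uv[0]].round(0),onplane(c,uv,0).round(0))
E
```

```text
(205, 230) [460. 202.  16.] [[462. 204.   0.]]
(280, 200) [536. -37.  24.] [[541. -39.   0.]]
(300, 206) [515. -99.  13.] [[ 517. -100.    0.]]
(288, 208) [503. -56.  62.] [[513. -62.   0.]]
(240, 222) [471.  92.  58.] [[479.  93.   0.]]
(255, 240) [420.  50.  -5.] [[420.  50.   0.]]
(330, 250) [ 372. -181.   -1.] [[ 372. -181.    0.]]
```

View pics/tc.png

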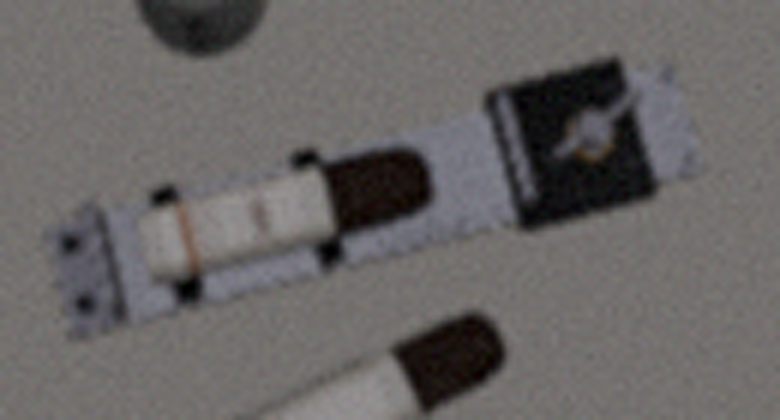

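View pics/sc.png

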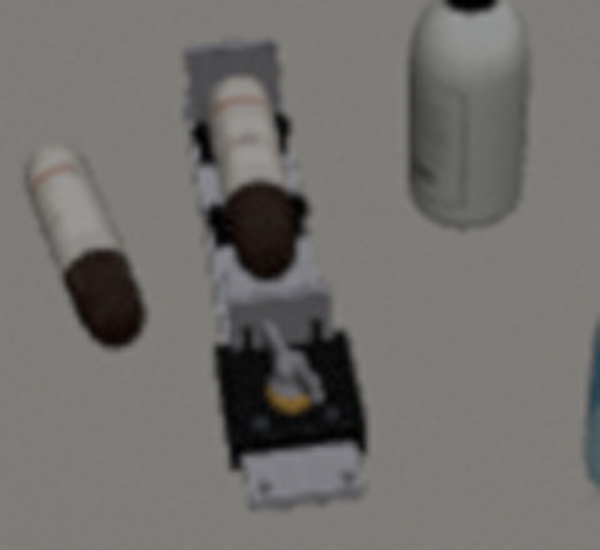

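The top crop shows these corners, in crop pixels:
- **Bar:** (48,232), (75,335), (668,68) and (700,172).
- **Rider:** rear (620,58) and (655,188), front (488,95) and (523,228).
- **Screw:** hub at about (590,132), wing tips at (632,97) and (555,155).
- **Tube:** ends at about (140,245) and (430,180).

The side crop agrees: wings at about (270,325) and (318,400), bush at (290,400).

```bash
python3 - <<'E'
from h import *
c=cam('top'); s=cam('side')
T=lambda L,z: onplane(c,[(190+(u+.5)/6-.5,185+(v+.5)/6-.5) for u,v in L],z)[:,:2]
S=lambda L,z: onplane(s,[(180+(u+.5)/5-.5,150+(v+.5)/5-.5) for u,v in L],z)[:,:2]
bar=T([(48,232),(75,335),(668,68),(700,172)],14)
l=bar[:2].mean(0);r=bar[2:].mean(0);print('bar',bar.round(1),np.linalg.norm(l-r))
y=(l-r)/np.linalg.norm(l-r);x=np.array([y[1],-y[0]]);o=(l+r)/2
J=lambda p:np.c_[(p-o)@x,(p-o)@y].round(1)
print('o',o,'yaw',np.arctan2(x[1],x[0]))
print('rider',J(T([(620,58),(655,188),(488,95),(523,228)],30)).tolist())
print('hub',J(T([(590,132)],60)),'wings',J(T([(632,97),(555,155)],65)).tolist())
print('tube',J(T([(140,245),(430,180)],44)).tolist())
print('side bar rear corners',J(S([(250,505),(365,492)],14)),'rider rear',J(S([(235,467),(365,450)],30)),'front',J(S([(217,350),(345,333)],30)),'plate top',J(S([(232,303),(328,293)],66)),'hub',J(S([(290,385)],52)),'wings',J(S([(268,322),(320,395)],63)).tolist())
P=cloud(c)
m=c['depth']*0
Q=P[195:225,270:310].reshape(-1,3);
k=(Q[:,2]>45)&(Q[:,2]<75);print('high pts',np.c_[J(Q[k,:2]),Q[k,2].round()].tolist())
E
```

```text
bar [[ 482.6  224.3]
 [ 428.4  212.8]
 [ 546.5 -104.6]
 [ 490.3 -116. ]] 334.8442758762889
o [486.94485172  54.14394758] yaw 0.18900711720600213
rider [[37.6, -141.7], [-32.6, -140.3], [36.3, -70.2], [-35.1, -69.1]]
hub [[  -0.3 -111.9]] wings [[10.7, -136.6], [-7.8, -91.1]]
tube [[4.5, 121.6], [-0.9, -28.7]]
side bar rear corners [[ -28.8 -177.9]
 [  31.3 -179. ]] rider rear [[ -34.4 -164.8]
 [  33.7 -164.3]] front [[-34.1 -79.2]
 [ 36.7 -77.9]] plate top [[-24.4 -81.1]
 [ 27.3 -82. ]] hub [[  -0.6 -132.5]] wings [[-7.0, -95.5], [12.5, -152.5]]
high pts [[12.8, -137.4, 66.0], [14.0, -142.4, 53.0], [27.3, -69.3, 67.0], [26.9, -72.4, 65.0], [26.1, -75.3, 65.0], [11.3, -134.4, 61.0], [9.9, -136.7, 65.0], [9.6, -140.0, 62.0], [26.1, -69.5, 57.0], [23.8, -71.5, 66.0], [23.1, -74.5, 66.0], [9.5, -130.9, 59.0], [8.9, -134.0, 57.0], [7.3, -136.1, 63.0], [24.2, -69.3, 50.0], [21.0, -70.8, 65.0], [19.9, -73.5, 67.0], [8.7, -124.8, 54.0], [7.2, -127.1, 59.0], [5.4, -129.0, 66.0], [6.0, -133.3, 57.0], [18.3, -70.1, 63.0], [16.6, -72.5, 69.0], [16.6, -75.9, 64.0], [18.9, -80.8, 45.0], [8.8, -112
[... 1208 characters left out ...]
 66.0], [-6.9, -101.7, 51.0], [-0.8, -68.8, 48.0], [-3.8, -70.3, 63.0], [-5.0, -72.9, 66.0], [-4.2, -76.9, 56.0], [-7.3, -88.6, 55.0], [-9.2, -90.7, 63.0], [-10.2, -93.3, 65.0], [-6.9, -69.4, 64.0], [-7.7, -72.2, 65.0], [-8.8, -74.9, 67.0], [-9.9, -88.1, 53.0], [-11.1, -90.6, 56.0], [-9.0, -69.1, 58.0], [-10.6, -71.4, 65.0], [-11.7, -74.1, 67.0], [-10.4, -69.4, 47.0], [-13.9, -70.3, 67.0], [-14.3, -73.5, 65.0], [-16.8, -69.6, 67.0], [-17.1, -72.8, 64.0], [-18.5, -75.2, 68.0], [-16.2, -80.5, 45.0], [-19.7, -68.8, 67.0], [-20.5, -71.6, 67.0], [-20.9, -74.8, 65.0], [-19.3, -79.6, 46.0], [-21.1, -69.0, 56.0], [-23.6, -70.6, 69.0], [-23.7, -74.1, 63.0], [-25.8, -70.4, 63.0], [-26.6, -73.3, 63.0]]
```

```bash
cat >> h.py <<'E'
O=np.array([486.9,54.1]); YAW=0.189
X=np.array([np.cos(YAW),np.sin(YAW)]); Y=np.array([-X[1],X[0]])
W=lambda jx,jy,z: np.r_[O+jx*X+jy*Y,z]
def q(psi,flip=0):   # tool down, tool y at world angle psi
    a=(psi+np.pi/2+flip*np.pi)/2+ (0)
    return np.array([0,np.cos(a),np.sin(a),0])
def stroke(th,hy,u=25,v=14,z=66,flip=0): # pose behind a wing at angle th, hub at jig y=hy
    d=np.array([np.cos(th),-np.sin(th)]); b=np.array([np.sin(th),np.cos(th)])
    c=u*d+v*b
    return W(c[0],hy+c[1],z), q(YAW-th,flip)
E
python3 - <<'E'
from h import *
for f in (0,1):
    for th in (-.2,.1,.9,1.5,2.5,3.5,4): 
        j=bot.ik(*stroke(th,-58,flip=f)); print(f,th,None if j is None else j.round(2))
    j=bot.ik(W(-20,-165,36),q(YAW,f)); print('push',None if j is None else j.round(2))
E
```

```text
0 -0.2 [-0.03  0.46  1.78 -0.    0.9  -0.42]
0 0.1 [-0.04  0.47  1.76 -0.    0.91 -0.13]
0 0.9 [-0.09  0.48  1.75 -0.    0.91  0.63]
0 1.5 [-0.12  0.47  1.77 -0.    0.91  1.2 ]
0 2.5 [-0.14  0.42  1.84 -0.    0.88  2.17]
0 3.5 None
0 4 [-0.07  0.38  1.91 -0.    0.86 -2.55]
push [-0.29  0.5   1.8  -0.    0.83 -0.48]
1 -0.2 None
1 0.1 None
1 0.9 [-0.09  0.48  1.75 -0.    0.91 -2.52]
1 1.5 [-0.12  0.47  1.77 -0.    0.91 -1.95]
1 2.5 [-0.14  0.42  1.84 -0.    0.88 -0.97]
1 3.5 [-0.1   0.38  1.9  -0.    0.86  0.07]
1 4 [-0.07  0.38  1.91 -0.    0.86  0.59]
push None
```

```bash
python3 - <<'E'
from h import *
s=bot.read_state(); p=s['ee_pos']
bot.servo_line(p+[0,0,60],speed=200)
bot.move_gripper(0,20)
bot.move_to(W(-20,-172,300),q(YAW))
bot.move_to(W(-20,-172,90),q(YAW))
print(bot.servo_line(W(-20,-172,37),speed=80,until_force=5))
f0=bot.read_state()['ft_force']
hit=bot.servo_line(W(-20,-60,37),speed=30,until_force=12)
s=bot.read_state(); d=s['ee_pos'][:2]-O
print(hit,'jig',d@X,d@Y,s['ee_pos'][2],s['ft_force']-f0,s['clock'],s['grip_width'])
cam('side','s1.png')
a=cv2.imread('pics/s1.png')[140:270,170:310]; cv2.imwrite('pics/s1c.png',cv2.resize(a,None,fx=4.5,fy=4.5,interpolation=cv2.INTER_CUBIC))
E
```

```text
True
True jig -20.173269736867866 -155.66416734988636 38.14465179452082 [  5.39185473  -1.24241243 -13.91371652] 6.65 -0.3446658254454583
```

View pics/s1c.png

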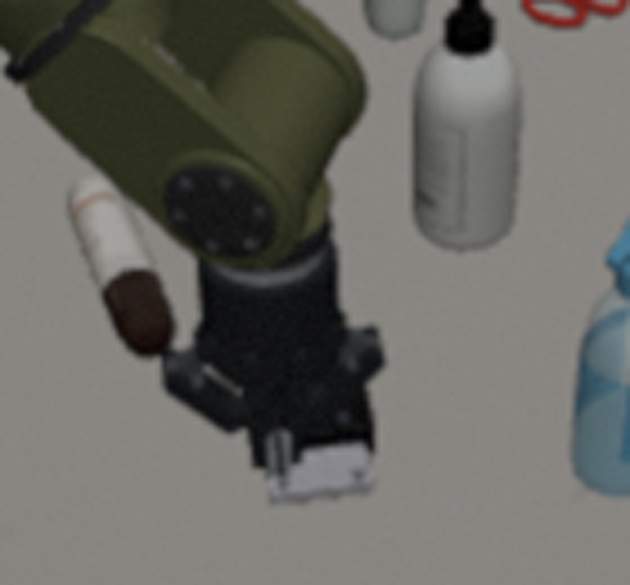

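The fingertip touched a bolt head on the bar's end while descending, and sliding off it tripped the force stop. The stop is still untouched: its rear is at about -141 and the finger at -155.7 + 11. I'll continue the push from here.

```bash
python3 - <<'E'
from h import *
def st(t):
    s=bot.read_state(); d=s['ee_pos'][:2]-O
    print(t,'jig',(d@X).round(1),(d@Y).round(1),s['ee_pos'][2].round(1),s['ft_force'].round(1),s['clock'])
st(0)
bot.servo_line(W(-20,-157,38.5),speed=40); st(1)
hit=bot.servo_line(W(-20,-60,38.5),speed=30,until_force=12); st(hit)
E
```

```text
0 jig -20.1 -155.9 38.2 [-0.5 -0.2  0.9] 6.7
1 jig -20.0 -157.2 38.6 [-1.8  0.9  3.9] 6.95
True jig -20.1 -97.3 38.4 [ 0.7 -4.7  2.7] 8.8667
```

```bash
python3 - <<'E'
from h import *
def st(t):
    s=bot.read_state(); d=s['ee_pos'][:2]-O
    print(t,'jig',(d@X).round(1),(d@Y).round(1),s['ee_pos'][2].round(1),s['ft_force'].round(1),s['clock'])
hit=bot.servo_line(W(-20,-85,38.5),speed=15,until_force=15); st(hit)
bot.servo_line(W(-20,-100,38.5),speed=60); st('back')
bot.servo_line(W(-20,-175,90),speed=150)
bot.servo_line(W(-20,-175,180),speed=200)
bot.move_to(W(-20,-280,300),q(YAW)); st('up')
c=cam('top','t2.png');cam('side','s2.png')
a=cv2.imread('pics/t2.png')[185:255,190:320]; b=cv2.imread('pics/s2.png')[150:260,180:300]
a=cv2.resize(a,(650,350),interpolation=cv2.INTER_CUBIC); b=cv2.resize(b,None,fx=5,fy=5,interpolation=cv2.INTER_CUBIC)
cv2.imwrite('pics/t2c.png',a)
P=cloud(c)[185:235,250:310].reshape(-1,3); P=P[(P[:,2]>50)&(P[:,2]<75)]
d=P[:,:2]-O; jx,jy=d@X,d@Y
print(np.c_[jx,jy,P[:,2]][(jy<-20)].round(0).astype(int).tolist())
E
```

```text
True jig -20.2 -97.3 38.3 [ 0.1 -3.2  2. ] 9.175
back jig -19.9 -99.8 38.6 [-0.1 -0.2  0.4] 9.425
up jig -20.2 -279.2 297.5 [-0.3  0.8 -1.2] 11.4667
[[12, -81, 66], [13, -85, 56], [11, -74, 63], [9, -77, 68], [10, -80, 61], [10, -84, 57], [9, -71, 59], [8, -73, 63], [7, -76, 64], [8, -80, 53], [21, -21, 50], [7, -67, 59], [7, -70, 59], [5, -72, 66], [8, -55, 55], [7, -58, 59], [6, -61, 57], [5, -64, 58], [4, -66, 61], [4, -70, 57], [6, -51, 54], [4, -54, 61], [4, -57, 60], [3, -60, 55], [3, -63, 55], [2, -66, 55], [2, -50, 58], [1, -53, 59], [1, -56, 56], [0, -59, 62], [-1, -62, 57], [-1, -49, 59], [-1, -52, 59], [-2, -55, 60], [-3, -58, 60], [-4, -61, 59], [-3, -65, 52], [-2, -43, 60], [-4, -45, 66], [-4, -49, 61], [-4, -52, 58], [-5, -54, 59], [-6, -57, 61], [-6, -61, 52], [-5, -39, 62], [-6, -41, 68], [-6, -45, 57], [-8, -35, 67], [-7, -38, 61], [-8, -41, 61], [-8, -32, 56], [-10, -34, 65], [-9, -38, 53], [-10, -31, 51]]
```

View pics/t2c.png

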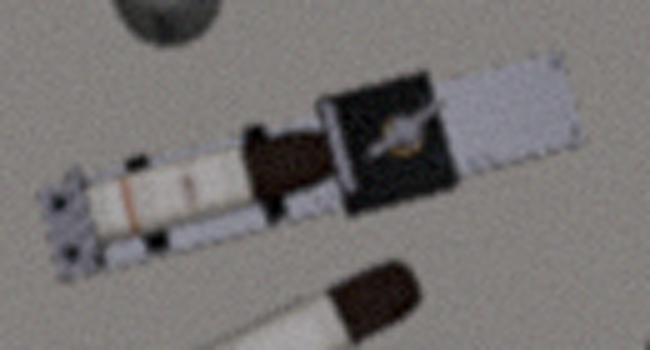

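The tube now touches both the end plate (left, at about (90,210)) and the stop plate (at about (335,150)). A second 15 N push moved nothing, so it is snug. The hub is at about jig (1,-57) and the wing angle is about 1.17. Next is stroke 1.

```bash
cat >> h.py <<'E'
HY=-57.5
def st(t):
    s=bot.read_state(); print(t,s['ee_pos'].round(1),s['ft_force'].round(1),s['moment'].round(2),round(s['clock'],2))
def run(a,b,flip,lim=8,step=.3,speed=28):
    """push the wing behind angle a round to b; True if the force stop came"""
    p,o=stroke(a,HY,v=18,z=110,flip=flip); bot.move_to(p,o)
    p,o=stroke(a,HY,v=18,flip=flip)
    if bot.servo_line(p,o,speed=100,until_force=6): st('touch on descent'); return None
    f0=bot.read_state()['ft_force']
    for th in np.linspace(a,b,int(np.ceil((b-a)/step))+1)[1:]:
        p,o=stroke(th,HY,flip=flip); h=bot.servo_line(p,o,speed=speed,until_force=lim)
        f=bot.read_state()['ft_force']-f0; print(round(th,2),h,f.round(1))
        if h or np.linalg.norm(f)>lim+3: return round(th,2)
    return False
def up(): 
    p=bot.read_state()['ee_pos']; bot.servo_line(np.r_[p[:2],115],speed=150)
E
python3 - <<'E'
from h import *
print(run(.95,3.45,1)); st('end')
E
```

```text
1.23 False [-0.4  0.2 -0.3]
1.51 False [ 0.3 -0.2 -0.3]
1.78 False [ 0.2 -1.4  0.9]
2.06 False [-0.   0.3  0.8]
2.34 False [0.3 0.5 0.6]
2.62 False [ 0.7 -0.4 -0.1]
2.89 False [ 0.6 -0.1  0.3]
3.17 False [-0.1 -0.8 -0.4]
3.45 False [ 0.6 -0.4  0. ]
False
end [471.4 -13.4  66. ] [ 0.8 -0.3  0. ] [0.01 0.01 0.02] 17.77
```

```bash
cat >> h.py <<'E'
def look(name):
    up(); bot.move_to(W(-20,-260,250),q(YAW)); c=cam('top',name)
    P=cloud(c)[185:235,250:310].reshape(-1,3); d=P[:,:2]-O; j=np.c_[d@X,d@Y-HY]
    face=j[(P[:,2]>58)&(abs(j[:,1]-43)<8)&(abs(j[:,0])<26)]
    r=np.hypot(*j.T); k=(P[:,2]>52)&(P[:,2]<75)&(r<33)&(r>13)&(j[:,1]<31)
    w,V=np.linalg.eigh(j[k].T@j[k]); a=np.arctan2(-V[1,1],V[0,1])%np.pi
    print('wing angle mod pi',a.round(2),'n',k.sum(),'spread',np.sqrt(w/k.sum()).round(1),'face y',face[:,1].mean().round(1)+HY, 'clock',bot.read_state()['clock'])
    return a
E
python3 - <<'E'
from h import *
look('t3.png')
E
```

```text
wing angle mod pi 0.41 n 19 spread [ 1.6 21.7] face y -15.100000000000001 clock 19.2417
```

```bash
python3 - <<'E'
from h import *
r=run(.1,2.5,0); print(r); st('end')
if r is False:
    up(); print(run(2.2,3.85,1,lim=9,step=.2,speed=25)); st('end2')
E
```

```text
0.4 False [-0.8 -0.1  1.8]
0.7 False [-0.2 -0.4  1.4]
1.0 False [-0.9 -0.4  0.4]
1.3 False [-0.4  0.   1.2]
1.6 False [-0.9 -0.9  1.3]
1.9 False [ 0.  -0.3  2. ]
2.2 False [-1.2 -0.5  1.5]
2.5 False [-0.1 -0.2  1.6]
False
end [491.3 -30.2  66. ] [0.3 0.4 0.6] [-0.03 -0.01  0.  ] 24.66
2.38 False [0.1 0.1 1.1]
2.57 False [ 0.4 -0.   1. ]
2.75 False [ 0.7 -0.7  1.2]
2.93 False [ 0.4 -1.2  1.8]
3.12 False [ 0.3 -0.8  0.5]
3.3 False [-0.3 -0.4  0.8]
3.48 True [ 1.  -6.2  2.2]
3.48
end2 [471.6 -14.6  65.9] [ 0.9 -6.4  1.4] [-1.01 -0.13 -0.01] 31.15
```

```bash
python3 - <<'E'
from h import *
p,o=stroke(3.75,HY,flip=1); print(bot.servo_line(p,o,speed=12,until_force=10)); st('press')
look('t4.png'); cam('side','s4.png')
a=cv2.imread('pics/t4.png')[185:255,190:320]; b=cv2.imread('pics/s4.png')[150:260,180:300]
cv2.imwrite('pics/f.png',np.hstack([cv2.resize(a,(520,280),interpolation=cv2.INTER_CUBIC),cv2.resize(b,(280,280)) if 0 else cv2.resize(b[:,:],(280,280))]))
E
```

```text
True
press [471.2 -14.5  65.9] [ 0.6 -6.1  2.1] [-0.99  0.06 -0.04] 31.48
wing angle mod pi 0.28 n 19 spread [ 1.5 20.8] face y -15.0 clock 32.95
```

View pics/f.png

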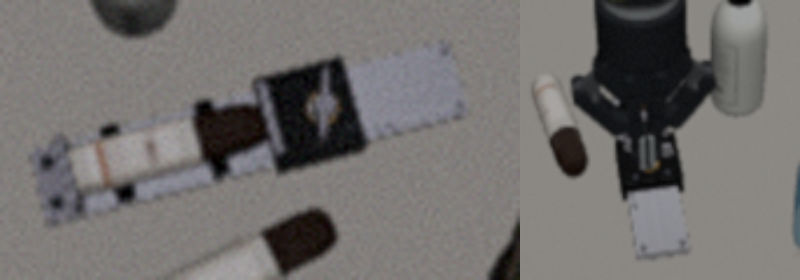

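The wings stand at 2π + 0.28, which is home within measuring error. Pressing to about 10 N more gained nothing, and the stop and tube are still snug.

```bash
python3 - <<'E'
from h import *
print(bot.finish_job())
E
```

```text
the job is handed in; nothing more can be done
None
```

The job is handed in at about 33 s on the robot's clock: the tube sits snug between the stop and the end plate, and the thumbscrew stalled hard against its home stop, at about 6.56 rad by camera against a nominal 6.6.

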